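Nip up the loose end screw of a dumbbell before packing it

TASK

The end screw of the dumbbell that stands on its end has worked loose. Take the largest of the three T-handle hex keys from the stand, feel for the flats with only a light push, seat the key fully home in the screw's recessed socket before you turn it, and tighten clockwise until the screw comes up firm, without forcing it further. Then put the key back upright in its hole in the stand, down on its collar, and leave everything else where it is.

Things in the scene. Friction and masses are not known exactly. Their poses are not given: they have to be found in the camera images.
- hex_key: Largest T-handle hex key, black and dark steel, 0.32-0.5 kg. Origin: centre of the blade's lower tip; z up the blade, x along the handle bar. Hex blade 17 mm across flats (two of its corners on the x axis), 80 mm long, last 1.5 mm chamfered. Collar 38 mm wide from z = 80 to 86 mm. Flat-sided bar 110 (x) x 24 (y) x 24 mm, middle at z = 110 mm: grip it there, across y.
- key_stand: Heavy grey steel stand, does not move. Origin: centre of its foot on the table. Foot 90 (x) x 264 (y) mm; top plate 70 x 264 mm, 8 mm thick, upper face at 100 mm, with three 24 mm through holes at y = -88, 0, +88 mm. A key hangs by its collar in each, blade tip 20 mm above the table; the order of the keys varies, bars roughly along the stand's x.
- dumbbell: Round dumbbell standing on end, 190 mm high; rubber heads 130 mm across, 38 mm thick, steel handle between. Heavy, does not move. Origin: centre of its underside. In the upper face is a counterbore 38 mm wide holding the end screw (head 30 mm across).
- screw_head (a point): Centre of the socket's rim on the screw's upright axis, 186 mm up, 4 mm below the dumbbell's face. Hex socket 17.5 mm across flats, floor 12 mm below, mouth countersunk 1.6 mm deep to 20.7 mm. How the hexagon is turned is not given and varies (these axes do not show it): see or feel it. A key off the flats stops 2-3 mm in and drops once turned onto them; play there 3 degrees each way.
- end_screw (a joint): Turn of the end screw in rad: starts loose, between -1.05 and -0.6; grows as it is turned clockwise seen from above; 0 = tight. Turning takes about 0.2 N m; at 0 it stops dead and the moment climbs steeply (0.3 N m is firm enough, over 0.6 N m rounds the socket).
- mid_key: Bystander: T-handle hex key of 12 mm, bar 88 mm long; same origin, axes and heights as the largest.
- small_key: Bystander: T-handle hex key of 10 mm, bar 70 mm long; same origin, axes and heights as the largest.
- marker: Bystander: marker pen lying down, 133 mm long, 17 mm thick.
- weight_plate: Bystander: small iron weight plate lying flat, 160 mm across, 23 mm thick.
- spring_collar: Bystander: steel spring collar of a barbell with two short grips, 22 mm high.
There are look-alikes about, which are no part of the job. Leave any blue look-alike of the hex_key alone. Leave any purple look-alike of the dumbbell alone.

How it is judged:
By the outcome, as a careful person would: the job done as asked, in the order asked, and still so for the second after the job is handed in, with the robot touching nothing.
It also fails if it takes over 72 s, if anything falls off the work surface, if the arm or the gripper's body presses on something with over 40 N, if the wrist force passes 120 N, or if a joint passes its speed limit or range.

ROBOT

A 6-joint arm with a two-finger parallel gripper is mounted at the origin on the work surface. World frame = base frame: x ahead of the robot, y to its left, z up, the work surface at z = 0. Lengths are in m, angles in rad, forces in N, time in s.
With the tool pointing down it reaches from about 0.375 to 0.975 m from the base axis. Payload 3.8 kg.
Tool frame: the origin (TCP) lies at the very end of the fingers, on their centre line; the grasp point (between the pads) lies 19 mm behind it (bot.pinch_z is the distance from the TCP to the grasp point, in m); x points along the fingers, y is the direction in which the jaws open and shut, and the axes are right-handed (so a half turn about x gives the same grasp; the last joint's range is limited). The gripper opens to 85 mm and grips with 20 to 120 N. Pads are 22 mm wide; open, the fingers measure 114 mm over their backs; the gripper's body (76 mm by 85 mm) begins 54 mm behind the grasp point. The pads swing forward as they close: fully open they stand 13 mm farther back than shut.
Start: joints at [1.224, 0.264, 1.604, -0, 1.274, -0.037], TCP at [0.206, 0.643, 0.231] pointing down, gripper open.
Joint ranges: [-2.63, 2.63], [-0.94, 2.18], [0.31, 2.57], [-1.31, 4.45], [0, 2.66], [-2.55, 2.55]. Speed limits (rad/s): [2.57, 2.57, 3.14, 3.14, 3.14, 3.14].

INTERFACE

Orientations are given as a rotation vector (axis times angle).
In Python, from workcell import monitor, imaging, finish_job, bot gives the robot as it stands.
- The arm moves only by the tool jog_arm, never from a script. Its argument "rows" is a list of rows, each a list of 7 numbers: the shift along the tool's x, y, z in m, then the turn, a rotation vector about the tool's x, y, z in rad, then the opening in per cent of the stroke, from 0 (shut) to 100 (fully open). A call has 1 to 20 rows; each row is the pose to reach, as a shift and turn from the pose measured when the call began, along the tool's axes at that moment; what a row does not reach only later rows make up. A row lasts 1/10 s, in which the tool goes at most 50 mm and 8.59 degrees, less where a joint would pass 70% of its speed; a pose out of reach is approached as far as the arm can. A call with a gripper value outside its range is refused whole. The fingers move at their own pace and stop on an object; "force" is the grip in N (left out, the last holds). Time passes only in rows, so rows that repeat a pose let the fingers close. It gives the time, the measured TCP pose, the force and the opening at its end, in the units of the state.
- monitor.read_state(): the state, without advancing time (a new reading comes with each control period).
- imaging.read_camera(name): name is "scene" or "top" or "wrist"; returns the picture (420x560x3 uint8, blue, green, red); there is no depth.
- imaging.camera_params(name): a dict with "fx", "fy", "cx", "cy" (pixels), "k1" (the pictures are not rectified: a ray, as slopes to the right and down, at radius r is drawn at 1 + k1 r^2 times it, then the intrinsics apply), "T" (4x4, takes a point from camera to world coordinates); the wrist camera has in their place "T_tool_cam" (4x4, takes a point from camera to tool coordinates, whose origin is the TCP and whose axes are the tool frame's). Camera axes: x right, y down, z forward; pixel columns grow to the right and rows downward; lengths in m; the calibration is good to about 2 mm. A picture is of the moment at which its call begins: read the wrist's pose just before it. camera_params takes no time and is no camera call.
- finish_job(): hands the job in, once; it reports no verdict.
The state is a dict: "time": time; "q": joint angles; "joint_vel": joint speeds; "joint_torque": joint torques, N m; "tool_pos": TCP position; "tcp_rot": TCP orientation; "wrist_force": force on the tool from outside, world axes, zero at the start; "torque": the same for the moment, N m; "width": opening from 0.0 (shut) to 1.0 (fully open).
Only numpy, scipy, OpenCV 4.12 (cv2) and the standard library are available. Lean on these libraries where they do the work, as an engineer would, in place of code of your own. Each camera call takes 0.05 s, during which the arm holds its last target. There are 200 camera calls.

## Working session

There is one attempt and no reset: what is moved stays moved. The work goes in short steps, Python scripts to look and compute and a tool call to move; the robot and the scene stay as the last step left them, time stands still between calls to the robot, and variables do not carry over. Pictures are saved under pics/ and viewed, about 8 in all and at most 12, crops included, and the job is handed in when it is done.

Besides the shell and the picture viewer there is one more tool, called as name([rows], argument=value, ...), one row to a line, values as JSON. jog_arm: Moves the arm, as the interface text tells. Its arguments: {"type":"object","properties":{"rows":{"type":"array","items":{"type":"array","items":{"type":"number"}}},"force":{"type":"number"}},"required":["rows"]}

```bash
mkdir -p pics; ls; python3 - <<'E'
from workcell import monitor, imaging, bot
import cv2,numpy as np
s=monitor.read_state();print(s)
print([a for a in dir(bot) if a[0]!='_'],bot.pinch_z)
for n in("top","scene"):
    im=imaging.read_camera(n);cv2.imwrite(f"pics/{n}0.png",im)
for n in("top","scene","wrist"):print(n,imaging.camera_params(n))
E
```

```text
pics
{'time': 0.0, 'q': array([ 1.22407579e+00,  2.64782383e-01,  1.60539790e+00, -3.11632562e-05,
        1.27366481e+00, -3.68996594e-02]), 'joint_vel': array([-0.00131256, -0.00010133, -0.00049544,  0.00059752, -0.00021096,
        0.00098734]), 'joint_torque': array([-5.41429035e-04, -5.15123749e+01, -3.67310572e+01, -1.45737354e-04,
        1.29148556e-02, -9.08468701e-05]), 'tool_pos': array([0.20556192, 0.64216944, 0.2299294 ]), 'tcp_rot': array([ 0.241416  ,  1.55748571, -0.24490979]), 'wrist_force': array([-0.22062277, -0.05143676,  0.31959365]), 'torque': array([-0.04791395,  0.02505672,  0.03343022]), 'width': 0.9975804057547051}
['MotionError', 'pinch_z'] 0.0187
top {'fx': 482.70884461650627, 'fy': 482.70884461650627, 'cx': 276.95807841324, 'cy': 204.8417057350984, 'k1': -0.16330922217902993, 'T': array([[-1.28999542e-02, -9.95088330e-01,  9.81468654e-02,
         3.43173283e-01],
       [-9.99915981e-01,  1.29626646e-02,  1.28357704e-06,
        -1.24431241e-01],
       [-1.27352217e-03, -9.81386026e-02, -9.95171941e-01,
         1.72512765e+00],
       [ 0.00000000e+00,
[... 244 characters left out ...]
381258,  0.90228657],
       [ 0.53507193,  0.66903278, -0.51584218,  0.516504  ],
       [-0.01372   , -0.60364166, -0.79713769,  1.09651105],
       [ 0.        ,  0.        ,  0.        ,  1.        ]])}
wrist {'fx': 337.6434467397908, 'fy': 337.6434467397908, 'cx': 280.75894443235484, 'cy': 204.12721074739383, 'k1': -0.006465339316626671, 'T_tool_cam': array([[-3.42653331e-04, -3.26852984e-01,  9.45075134e-01,
        -1.42776322e-01],
       [ 9.99999934e-01,  2.78010573e-06,  3.63528762e-04,
        -4.33569439e-04],
       [-1.21447869e-04,  9.45075197e-01,  3.26852961e-01,
        -8.44188431e-02],
       [ 0.00000000e+00,  0.00000000e+00,  0.00000000e+00,
         1.00000000e+00]])}
```

View pics/top0.png

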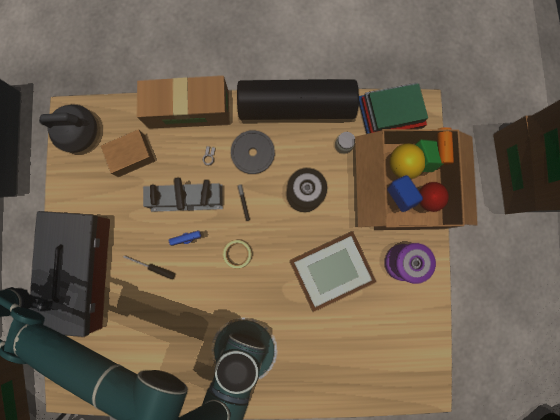

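View pics/scene0.png

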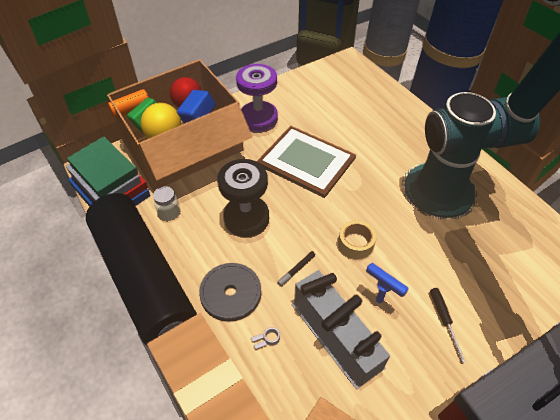

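The top view shows the stand at (182,195) with three black keys at about (155,195), (180,193) and (207,191). The black dumbbell is at (307,188). The look-alikes are the blue T-key at (188,238) and the purple dumbbell at (411,263). The middle key's bar looks longest, so I'll confirm that with an enlarged crop and measure.

```bash
cat > h.py <<'E'
import numpy as np,cv2
from scipy.spatial.transform import Rotation as R
from workcell import monitor, imaging
def cam(n,s=None):
    c=imaging.camera_params(n)
    if n=="wrist":
        T=np.eye(4);T[:3,:3]=R.from_rotvec(s['tcp_rot']).as_matrix();T[:3,3]=s['tool_pos'];c['T']=T@c['T_tool_cam']
    return c
def px2w(c,uv,z):
    d=np.array([(uv[0]-c['cx'])/c['fx'],(uv[1]-c['cy'])/c['fy']]);p=d.copy()
    for _ in range(20):p=d/(1+c['k1']*(p@p))
    v=c['T'][:3,:3]@np.r_[p,1];o=c['T'][:3,3]
    return o+v*(z-o[2])/v[2]
def w2px(c,P):
    q=np.linalg.inv(c['T'])@np.r_[P,1];p=q[:2]/q[2];p=p*(1+c['k1']*(p@p))
    return np.array([p[0]*c['fx']+c['cx'],p[1]*c['fy']+c['cy']])
E
python3 - <<'E'
from h import *
t=cv2.imread('pics/top0.png');s=cv2.imread('pics/scene0.png')
a=cv2.resize(t[165:225,135:335],(800,240),interpolation=cv2.INTER_CUBIC)
b=cv2.resize(s[255:395,210:450],(600,350),interpolation=cv2.INTER_CUBIC)
o=np.zeros((600,800,3),np.uint8);o[:240]=a;o[245:595,:600]=b
cv2.imwrite('pics/c1.png',o)
E
```

```text
(no output)
```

View pics/c1.png

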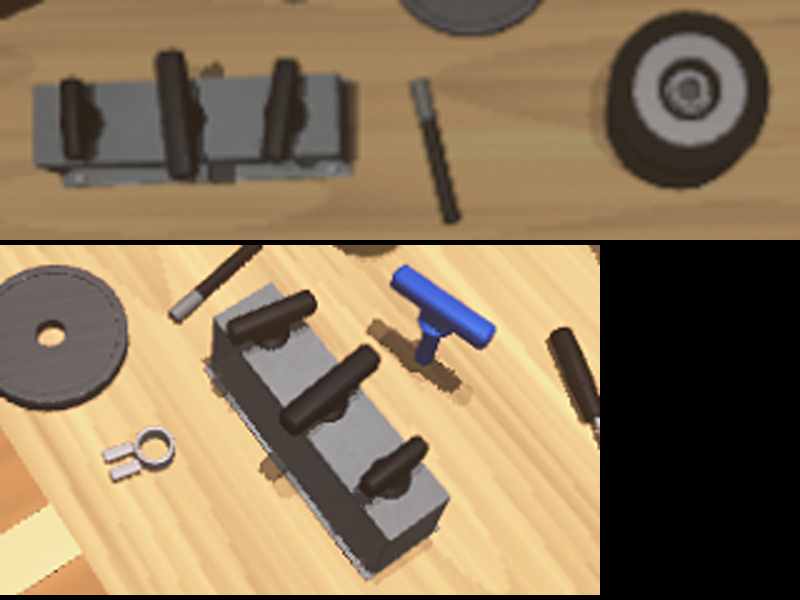

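The three bars measure about 81, 128 and 102 px in the crop, which matches 70:110:88 mm. The middle black key, at (180,193) in the top view, is therefore the largest. The screw is at about (307,187.5).

```bash
python3 - <<'E'
from h import *
c=cam('top')
f=lambda x,y:(135+(x+.5)/4-.5,165+(y+.5)/4-.5)
e1=px2w(c,f(171,52),.142);e2=px2w(c,f(182,178),.142)
print(e1,e2,(e1+e2)/2,np.linalg.norm(e1-e2),np.degrees(np.arctan2(*(e1-e2)[[1,0]])))
for p in((62,82),(86,158),(288,62),(276,158)):print(px2w(c,f(*p),.142))
d=px2w(c,f(689,90),.186);print('screw',d)
s=monitor.read_state();M=R.from_rotvec(s['tcp_rot']).as_matrix();print(M)
E
```

```text
[0.59498638 0.20700915 0.142     ] [0.48921852 0.19679369 0.142     ] [0.54210245 0.20190142 0.142     ] 0.10626003958504127 5.5167316330048
[0.57120246 0.29954656 0.142     ]
[0.50694977 0.27811729 0.142     ]
[0.58495431 0.10841743 0.142     ]
[0.50485025 0.11819956 0.142     ]
screw [ 0.55099884 -0.2214363   0.186     ]
[[-7.01156159e-04  3.04863776e-01  9.52395709e-01]
 [-1.96031136e-03  9.52393694e-01 -3.04864574e-01]
 [-9.99997833e-01 -2.08074980e-03 -7.01487812e-05]]
```

jog_arm([
  [0, -0.316, 0.454, -0.407, 0, 0, 70],
  [0, -0.316, 0.454, -0.407, 0, 0, 70],
  [0, -0.316, 0.454, -0.407, 0, 0, 70],
  [0, -0.316, 0.454, -0.407, 0, 0, 70],
  [0, -0.316, 0.454, -0.407, 0, 0, 70],
  [0, -0.316, 0.454, -0.407, 0, 0, 70],
  [0, -0.316, 0.454, -0.407, 0, 0, 70],
  [0, -0.316, 0.454, -0.407, 0, 0, 70],
  [0, -0.316, 0.454, -0.407, 0, 0, 70],
  [0, -0.316, 0.454, -0.407, 0, 0, 70],
  [0, -0.316, 0.454, -0.407, 0, 0, 70],
  [0, -0.316, 0.454, -0.407, 0, 0, 70],
  [0, -0.316, 0.454, -0.407, 0, 0, 70],
  [0, -0.316, 0.454, -0.407, 0, 0, 70],
  [0, -0.316, 0.454, -0.407, 0, 0, 70],
])

```text
time: 1.6
tool_pos: [0.5406, 0.2041, 0.2304]
tcp_rot: [-0.079, 1.571, 0.076]
wrist_force: [1.2, 0.5, -0.3]
width: 0.698
```

```bash
python3 - <<'E'
from h import *
s=monitor.read_state();print(s['time'],s['q'],s['tool_pos'],s['width'])
cv2.imwrite('pics/w1.png',imaging.read_camera('wrist'))
np.save('w1.npy',np.r_[s['tool_pos'],s['tcp_rot']])
E
```

```text
1.6 [ 3.18655979e-01  8.31184929e-02  1.81598374e+00 -1.26171323e-03
  1.24437889e+00 -1.35077149e+00] [0.54062242 0.20413292 0.23044257] 0.6981801600110819
```

View pics/w1.png

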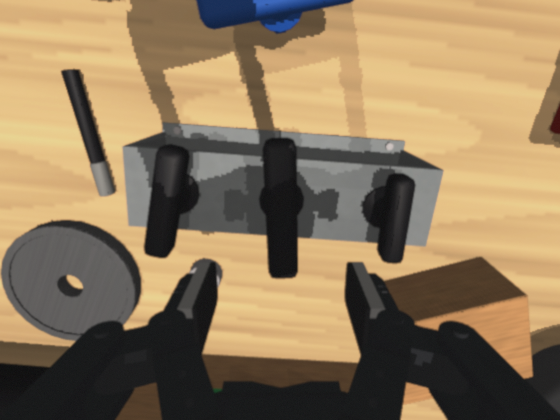

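The wrist view shows the middle key's bar from (280,138) to (284,277), with its two shorter neighbours at the sides. The fingers straddle it well clear of both.

```bash
python3 - <<'E'
from h import *
a=np.load('w1.npy');s=dict(tool_pos=a[:3],tcp_rot=a[3:]);c=cam('wrist',s)
im=cv2.imread('pics/w1.png',0)
P=[]
for v in (150,165,220,240,260,270):
    row=im[v,235:330].astype(int);print(v,[i+235 for i in range(95) if row[i]<45][:1],[i+235 for i in range(95) if row[i]<45][-1:],np.abs(np.diff(row)).argsort()[-4:]+235)
e1=px2w(c,(280,139),.142);e2=px2w(c,(284,272),.142)
print(e1,e2,(e1+e2)/2,np.linalg.norm(e1-e2),np.degrees(np.arctan2(*(e2-e1)[[1,0]])))
M=R.from_rotvec(a[3:]).as_matrix();print(M.round(3), np.degrees(np.arctan2(M[1,1],M[0,1])))
print('key centre in tool', M.T@((e1+e2)/2-a[:3]))
E
```

```text
150 [263] [296] [295 262 296 261]
165 [264] [295] [245 262 295 296]
220 [266] [297] [296 328 327 313]
240 [268] [296] [267 266 296 297]
260 [269] [296] [268 267 296 297]
270 [270] [296] [267 296 297 268]
[0.48943259 0.19809712 0.142     ] [0.59133865 0.21129007 0.142     ] [0.54038562 0.2046936  0.142     ] 0.10275650504179773 7.376589082555073
[[-0.001 -0.099  0.995]
 [-0.002  0.995  0.099]
 [-1.    -0.002 -0.002]] 95.67446459480757
key centre in tool [ 8.84417219e-02  7.20882007e-04 -4.02444086e-05]
```

jog_arm([
  [0.04, 0.0007, 0, -0.026, 0, 0, 70],
  [0.08, 0.0007, 0, -0.026, 0, 0, 70],
  [0.105, 0.0007, 0, -0.026, 0, 0, 70],
  [0.117, 0.0007, 0, -0.026, 0, 0, 70],
  [0.117, 0.0007, 0, -0.026, 0, 0, 70],
  [0.117, 0.0007, 0, -0.026, 0, 0, 20],
  [0.117, 0.0007, 0, -0.026, 0, 0, 10],
  [0.117, 0.0007, 0, -0.026, 0, 0, 10],
  [0.117, 0.0007, 0, -0.026, 0, 0, 10],
  [0.117, 0.0007, 0, -0.026, 0, 0, 10],
  [0.117, 0.0007, 0, -0.026, 0, 0, 10],
  [0.117, 0.0007, 0, -0.026, 0, 0, 10],
], force=80)

```text
time: 2.85
tool_pos: [0.5421, 0.2051, 0.116]
tcp_rot: [-0.099, 1.566, 0.098]
wrist_force: [0.1, -1.7, 6.5]
width: 0.265
```

jog_arm([
  [0, 0, 0, 0, 0, 0, 10],
  [0, 0, 0, 0, 0, 0, 10],
])

```text
time: 3.05
tool_pos: [0.542, 0.2051, 0.1161]
tcp_rot: [-0.098, 1.566, 0.098]
wrist_force: [-0.9, 0.1, 0.1]
width: 0.266
```

```bash
python3 - <<'E'
from h import *
s=monitor.read_state();print(s)
E
```

```text
{'time': 3.05, 'q': array([ 3.19382663e-01,  1.82222212e-01,  1.92705001e+00, -1.35951690e-03,
        1.02981809e+00, -1.37561350e+00]), 'joint_vel': array([ 9.16958686e-04,  3.98667737e-04, -3.34059978e-03, -2.47727232e-03,
        5.44489936e-03,  2.19289576e-05]), 'joint_torque': array([ 1.17753991e-01, -4.26273000e+01, -3.26529264e+01,  1.36572259e-02,
       -9.22700646e-02,  3.02081498e-03]), 'tool_pos': array([0.54204044, 0.20505466, 0.11605917]), 'tcp_rot': array([-0.09843287,  1.56585239,  0.09766126]), 'wrist_force': array([-0.88796474,  0.07846562,  0.05030873]), 'torque': array([0.01670363, 0.07791426, 0.02412892]), 'width': 0.2663024366187037}
```

jog_arm([
  [-0.01, 0, 0, 0, 0, 0, 10],
  [-0.03, 0, 0, 0, 0, 0, 10],
  [-0.06, 0, 0, 0, 0, 0, 10],
  [-0.1, 0, 0, 0, 0, 0, 10],
  [-0.14, 0, 0, 0, 0, 0, 10],
  [-0.18, 0, 0, 0, 0, 0, 10],
  [-0.205, 0, 0, 0, 0, 0, 10],
  [-0.21, 0, 0, 0, 0, 0, 10],
  [-0.21, 0, 0, 0, 0, 0, 10],
  [-0.21, 0, 0, 0, 0, 0, 10],
])

```text
time: 4.05
tool_pos: [0.5402, 0.2047, 0.3233]
tcp_rot: [-0.099, 1.57, 0.097]
wrist_force: [1.1, 0.6, -5.3]
width: 0.264
```

```bash
python3 - <<'E'
from h import *
s=monitor.read_state();print(s['time'],s['q'],s['tool_pos'],s['wrist_force'],s['torque'],s['width'])
print(R.from_rotvec(s['tcp_rot']).as_matrix().round(4))
E
```

```text
4.05 [ 3.19729222e-01  3.75421611e-02  1.69469486e+00 -1.15114048e-03
  1.41121686e+00 -1.37570313e+00] [0.54022908 0.20467689 0.32334708] [ 1.05111865  0.61569163 -5.25742889] [-0.00381064  0.02938576  0.02452597] 0.26445294831002275
[[-0.0014 -0.1245  0.9922]
 [-0.0017  0.9922  0.1245]
 [-1.     -0.0015 -0.0016]]
```

jog_arm([
  [0, -0.015, 0, 0, 0, 0, 10],
  [0, -0.04, 0.002, 0, 0, 0, 10],
  [0, -0.08, 0.004, 0, 0, 0, 10],
  [0, -0.12, 0.006, 0, 0, 0, 10],
  [0, -0.16, 0.008, 0, 0, 0, 10],
  [0, -0.2, 0.01, 0, 0, 0, 10],
  [0, -0.24, 0.012, 0, 0, 0, 10],
  [0, -0.28, 0.014, 0, 0, 0, 10],
  [0, -0.32, 0.016, 0, 0, 0, 10],
  [0, -0.36, 0.016, 0, 0, 0, 10],
  [0, -0.395, 0.016, 0, 0, 0, 10],
  [0, -0.415, 0.016, 0, 0, 0, 10],
  [0, -0.424, 0.016, 0, 0, 0, 10],
  [0, -0.424, 0.016, 0, 0, 0, 10],
  [0, -0.424, 0.016, 0, 0, 0, 10],
  [0, -0.424, 0.016, 0, 0, 0, 10],
])

```text
time: 5.65
tool_pos: [0.6089, -0.2124, 0.324]
tcp_rot: [-0.1, 1.57, 0.099]
wrist_force: [0.7, 0.2, -4.3]
width: 0.267
```

```bash
python3 - <<'E'
from h import *
s=monitor.read_state();print(s['time'],s['q'],s['tool_pos'],s['wrist_force'],s['torque'],s['width'])
im=imaging.read_camera('wrist');cv2.imwrite('pics/w2.png',im)
np.save('w2.npy',np.r_[s['tool_pos'],s['tcp_rot']])
c=cam('wrist',s);M=R.from_rotvec(s['tcp_rot']).as_matrix()
print('tip px',w2px(c,s['tool_pos']+M@[.0961,0,0]),'screw px',w2px(c,[.551,-.2214,.186]))
u,v=map(int,w2px(c,[.551,-.2214,.186]))
x0,y0=200,60
o=cv2.resize(im[y0:y0+200,x0:x0+200],(600,600),interpolation=cv2.INTER_CUBIC)
cv2.imwrite('pics/w2c.png',o)
E
```

```text
5.65 [-3.73454192e-01  1.66825566e-01  1.55225296e+00 -1.42829875e-03
  1.42359468e+00 -2.07057416e+00] [ 0.60891004 -0.212381    0.32395769] [ 0.70887594  0.17216936 -4.26516038] [0.03967588 0.03715617 0.01090635] 0.2667393044374729
tip px [281.12631326 206.5725971 ] screw px [279.20200147 121.54417516]
```

View pics/w2c.png

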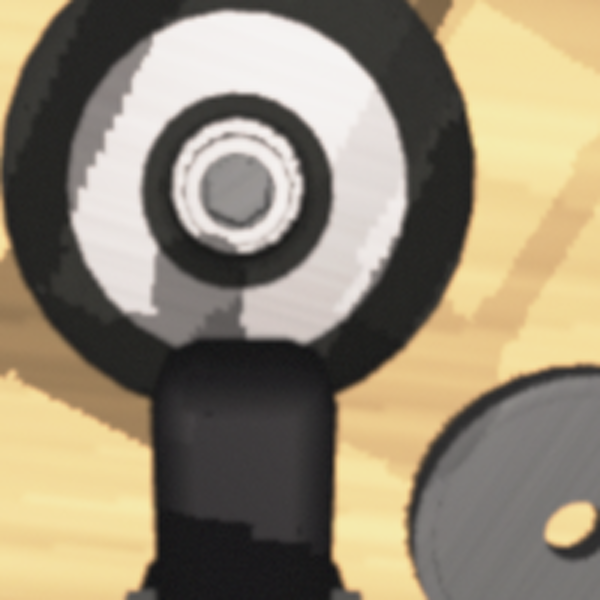

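The crop shows the recessed screw at about (279,122) in full-image pixels, within 1 px of the prediction. The key's own bar hides its tip. I'll rectify the socket to estimate how the hexagon is turned.

```bash
python3 - <<'E'
from h import *
a=np.load('w2.npy');s=dict(tool_pos=a[:3],tcp_rot=a[3:]);c=cam('wrist',s)
im=cv2.imread('pics/w2.png')
M=R.from_rotvec(a[3:]).as_matrix()
print(px2w(c,(279,122.3),.186), 'from head circle',px2w(c,(200+238/3-.33,60+185/3-.33),.186))
def rect(z,c0=(.551,-.2214),h=.022,n=600):
    # image right = +world x, up = +world y
    g=np.linspace(-h,h,n);mx=np.zeros((n,n),np.float32);my=mx.copy()
    A,B,C=[w2px(c,[c0[0]+dx,c0[1]+dy,z]) for dx,dy in((0,0),(1e-2,0),(0,1e-2))]
    J=np.c_[B-A,C-A]/1e-2
    X,Y=np.meshgrid(g,-g)
    mx=(A[0]+J[0,0]*X+J[0,1]*Y).astype(np.float32);my=(A[1]+J[1,0]*X+J[1,1]*Y).astype(np.float32)
    return cv2.remap(im,mx,my,cv2.INTER_CUBIC)
r1=rect(.186);r2=rect(.178)
cv2.imwrite('pics/r.png',np.hstack([cv2.resize(r,(400,400)) for r in(r1,r2)]))
E
```

```text
[ 0.55161538 -0.22148795  0.186     ] from head circle [ 0.55085726 -0.22158047  0.186     ]
```

View pics/r.png

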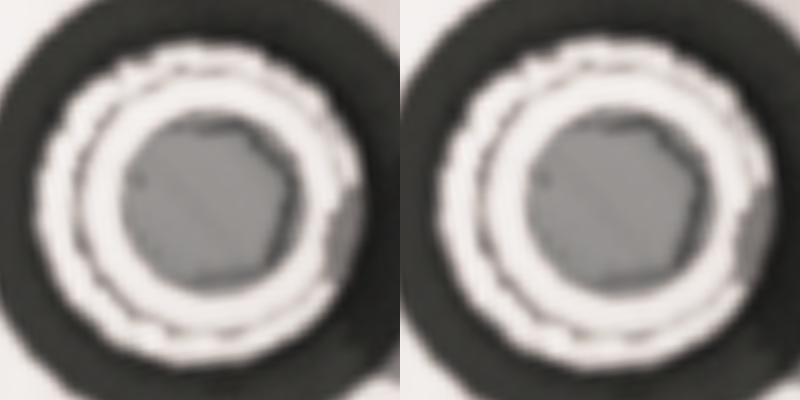

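```bash
python3 - <<'E'
from h import *
for n in('w1','w2'):
    a=np.load(n+'.npy');s=dict(tool_pos=a[:3],tcp_rot=a[3:]);c=cam('wrist',s);M=R.from_rotvec(a[3:]).as_matrix()
    im=cv2.imread(f'pics/{n}.png',0)
    if n=='w2':
        for x in(-.0259,-.0019):
            for z in(-.055,-.053):print('pred',x,z,w2px(c,a[:3]+M@[x,0,z]))
        print('col 281',list(zip(range(160,190),im[160:190,281])))
    else:
        k=M@[0,0,1]
        b=np.array([a[0],a[1],0])+M@[0,.0007,0];d=R.from_euler('z',1.5,degrees=True).apply(k)
        for z in(.118,.142):
            for e in(-.055,.055):p=b+d*e;p[2]=z;print('pred',z,e,w2px(c,p))
        print(list(zip(range(130,146),im[130:146,281])),list(zip(range(266,284),im[266:284,283])))
E
```

```text
pred 0.118 -0.055 [280.3787897  129.72782604]
pred 0.118 0.055 [283.79943389 261.39021924]
pred 0.142 -0.055 [280.29130201 133.87836281]
pred 0.142 0.055 [284.01737122 276.28692664]
[(130, np.uint8(148)), (131, np.uint8(119)), (132, np.uint8(114)), (133, np.uint8(114)), (134, np.uint8(114)), (135, np.uint8(113)), (136, np.uint8(102)), (137, np.uint8(76)), (138, np.uint8(42)), (139, np.uint8(19)), (140, np.uint8(22)), (141, np.uint8(22)), (142, np.uint8(21)), (143, np.uint8(23)), (144, np.uint8(25)), (145, np.uint8(26))] [(266, np.uint8(23)), (267, np.uint8(20)), (268, np.uint8(20)), (269, np.uint8(22)), (270, np.uint8(23)), (271, np.uint8(20)), (272, np.uint8(20)), (273, np.uint8(21)), (274, np.uint8(21)), (275, np.uint8(25)), (276, np.uint8(33)), (277, np.uint8(63)), (278, np.uint8(120)), (279, np.uint8(171)), (280, np.uint8(193)), (281, np.uint8(197)), (282, np.uint8(196)), (283, np.uint8(195))]
pred -0.0259 -0.055 [281.61344206 175.31179048]
pred -0.0259 -0.053 [281.60814813 180.75089519]
pred -0.0019 -0.055 [281.46763782 161.33855743]
pred -0.0019 -0.053 [281.46384899 165.98069796]
col 281 [(160, np.uint8(174)), (161, np.uint8(171)), (162, np.uint8(171)), (163, np.uint8(174)), (164, np.uint8(185)), (165, np.uint8(196)), (166, np.uint8(197)), (167, np.uint8(191)), (168, np.uint8(169)), (169, np.uint8(132)), (170, np.uint8(117)), (171, np.uint8(107)), (172, np.uint8(80)), (173, np.uint8(44)), (174, np.uint8(22)), (175, np.uint8(24)), (176, np.uint8(23)), (177, np.uint8(23)), (178, np.uint8(25)), (179, np.uint8(25)), (180, np.uint8(24)), (181, np.uint8(27)), (182, np.uint8(27)), (183, np.uint8(32)), (184, np.uint8(32)), (185, np.uint8(30)), (186, np.uint8(33)), (187, np.uint8(35)), (188, np.uint8(33)), (189, np.uint8(38))]
```

jog_arm([
  [0, -0.001, -0.01, -0.05, 0, 0, 10],
  [0, -0.0015, -0.03, -0.1, 0, 0, 10],
  [0, -0.0026, -0.05, -0.15, 0, 0, 10],
  [0, -0.0026, -0.0615, -0.185, 0, 0, 10],
  [0, -0.0026, -0.0615, -0.185, 0, 0, 10],
  [0.015, -0.0026, -0.0615, -0.185, 0, 0, 10],
  [0.028, -0.0026, -0.0615, -0.185, 0, 0, 10],
  [0.033, -0.0026, -0.0615, -0.185, 0, 0, 10],
  [0.033, -0.0026, -0.0615, -0.185, 0, 0, 10],
  [0.033, -0.0026, -0.0615, -0.185, 0, 0, 10],
  [0.033, -0.0026, -0.0615, -0.185, 0, 0, 10],
])

```text
time: 6.8
tool_pos: [0.5487, -0.223, 0.2916]
tcp_rot: [-0.246, 1.558, 0.243]
wrist_force: [-0.6, 0.2, -4.2]
width: 0.267
```

```bash
cat > st.py <<'E'
from h import *
s=monitor.read_state();M=R.from_rotvec(s['tcp_rot']).as_matrix()
print(s['time'],'q',s['q'].round(3),'p',s['tool_pos'].round(5),'yaw',np.degrees(np.arctan2(M[1,2],M[0,2])).round(2),'tilt',M[:2,0].round(4),'F',s['wrist_force'].round(2),'Tq',s['torque'].round(3))
print('tq6',s['joint_torque'][5].round(4), 'screw-from-TCP in tool y,z:',(M.T@([.5512,-.2217,s['tool_pos'][2]]-s['tool_pos']))[1:].round(4))
E
python3 st.py; python3 -c "
from h import *
cv2.imwrite('pics/s2.png',cv2.resize(imaging.read_camera('scene')[60:240,150:350],(800,720)[:2])[:600])"
```

```text
6.8 q [-4.270e-01  7.600e-02  1.711e+00 -2.000e-03  1.354e+00 -2.309e+00] p [ 0.54874 -0.223    0.29164] yaw 17.85 tilt [-0.0005 -0.0016] F [-0.62  0.18 -4.17] Tq [-0.037  0.013  0.037]
tq6 0.0013 screw-from-TCP in tool y,z: [0.0005 0.0027]
```

View pics/s2.png

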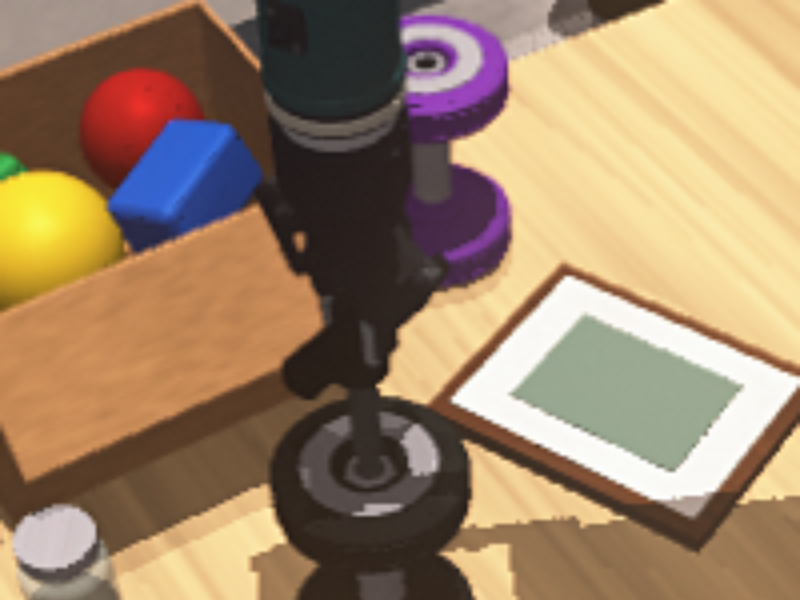

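The blade stands centred over the screw recess, at about (370,460) in this crop. I'll descend in small steps.

jog_arm([
  [0.004, 0.0003, 0, 0, 0, 0, 10],
  [0.007, 0.0003, 0, 0, 0, 0, 10],
  [0.008, 0.0003, 0, 0, 0, 0, 10],
  [0.009, 0.0003, 0, 0, 0, 0, 10],
  [0.0095, 0.0003, 0, 0, 0, 0, 10],
  [0.0095, 0.0003, 0, 0, 0, 0, 10],
])

```text
time: 7.45
tool_pos: [0.5486, -0.2227, 0.2823]
tcp_rot: [-0.246, 1.557, 0.243]
wrist_force: [-0.4, 0.4, -4.0]
width: 0.265
```

jog_arm([
  [0.001, 0, 0, 0, 0, 0, 10],
  [0.001, 0, 0, 0, 0, 0, 10],
  [0.001, 0, 0, 0, 0, 0, 10],
])

```text
time: 7.75
tool_pos: [0.5486, -0.2228, 0.2813]
tcp_rot: [-0.246, 1.558, 0.243]
wrist_force: [0.3, 0.5, -4.8]
width: 0.264
```

jog_arm([
  [0.001, 0, 0, 0, 0, 0, 10],
  [0.001, 0, 0, 0, 0, 0, 10],
  [0.001, 0, 0, 0, 0, 0, 10],
])

```text
time: 8.05
tool_pos: [0.5487, -0.2227, 0.2804]
tcp_rot: [-0.246, 1.557, 0.243]
wrist_force: [0.1, -0.2, -3.6]
width: 0.266
```

jog_arm([
  [0.0007, 0, 0, 0, 0, 0, 10],
  [0.001, 0, 0, 0, 0, 0, 10],
  [0.001, 0, 0, 0, 0, 0, 10],
])

```text
time: 8.35
tool_pos: [0.5489, -0.2225, 0.2794]
tcp_rot: [-0.245, 1.557, 0.244]
wrist_force: [0.4, 0.7, -3.7]
width: 0.267
```

jog_arm([
  [0.0007, 0, 0, 0, 0, 0, 10],
  [0.001, 0, 0, 0, 0, 0, 10],
  [0.001, 0, 0, 0, 0, 0, 10],
])

```text
time: 8.65
tool_pos: [0.5492, -0.2223, 0.2788]
tcp_rot: [-0.245, 1.556, 0.244]
wrist_force: [0.3, 1.9, -2.0]
width: 0.268
```

jog_arm([
  [0.001, 0, 0, 0.02, 0, 0, 10],
  [0.0015, 0.0001, 0, 0.04, 0, 0, 10],
  [0.0015, 0.0002, 0, 0.06, 0, 0, 10],
  [0.0015, 0.0002, 0, 0.07, 0, 0, 10],
  [0.0015, 0.0002, 0, 0.07, 0, 0, 10],
])

```text
time: 9.15
tool_pos: [0.5491, -0.2219, 0.2766]
tcp_rot: [-0.19, 1.562, 0.189]
wrist_force: [2.3, 2.1, -5.6]
width: 0.266
```

```bash
python3 st.py
```

```text
9.15 q [-0.426  0.083  1.731 -0.     1.327 -2.238] p [ 0.54908 -0.22192  0.27664] yaw 13.82 tilt [ 0.0008 -0.0004] F [ 2.29  2.06 -5.55] Tq [ 0.476 -0.439 -0.04 ]
tq6 0.0715 screw-from-TCP in tool y,z: [-0.0003  0.0021]
```

jog_arm([
  [0.001, 0.0004, 0.0006, 0, 0, 0, 10],
  [0.002, 0.0004, 0.0006, 0, 0, 0, 10],
  [0.003, 0.0004, 0.0006, 0, 0, 0, 10],
  [0.003, 0.0004, 0.0006, 0, 0, 0, 10],
])

```text
time: 9.55
tool_pos: [0.5494, -0.2216, 0.2732]
tcp_rot: [-0.19, 1.562, 0.189]
wrist_force: [0.2, -0.3, -4.4]
width: 0.264
```

```bash
python3 st.py
```

```text
9.55 q [-4.250e-01  8.500e-02  1.735e+00 -1.000e-03  1.321e+00 -2.237e+00] p [ 0.54936 -0.22158  0.2732 ] yaw 13.82 tilt [ 0.0001 -0.0006] F [ 0.2  -0.28 -4.41] Tq [ 0.166 -0.241 -0.009]
tq6 -0.0049 screw-from-TCP in tool y,z: [-0.0006  0.0018]
```

jog_arm([
  [0.001, 0, 0, 0, 0, 0, 10],
  [0.002, 0, 0, 0, 0, 0, 10],
  [0.0027, 0, 0, 0, 0, 0, 10],
  [0.0027, 0, 0, 0, 0, 0, 10],
])

```text
time: 9.95
tool_pos: [0.5493, -0.2216, 0.2704]
tcp_rot: [-0.19, 1.562, 0.189]
wrist_force: [1.1, 0.8, -4.7]
width: 0.266
```

jog_arm([
  [0.0007, 0, 0, 0, 0, 0, 10],
  [0.0007, 0, 0, 0, 0, 0, 10],
  [0.0007, 0, 0, 0, 0, 0, 10],
])

```text
time: 10.25
tool_pos: [0.5494, -0.2217, 0.27]
tcp_rot: [-0.19, 1.562, 0.189]
wrist_force: [1.1, 0.5, -2.0]
width: 0.261
```

```bash
python3 st.py
```

```text
10.25 q [-4.250e-01  8.600e-02  1.740e+00 -1.000e-03  1.315e+00 -2.237e+00] p [ 0.54943 -0.22166  0.26998] yaw 13.82 tilt [ 0.0005 -0.0008] F [ 1.12  0.55 -1.98] Tq [ 0.184 -0.178 -0.106]
tq6 -0.0014 screw-from-TCP in tool y,z: [-0.0005  0.0017]
```

jog_arm([
  [0.0004, 0.0001, 0, 0.035, 0, 0, 10],
  [0.0004, 0.0002, 0, 0.07, 0, 0, 10],
  [0.0004, 0.0002, 0, 0.105, 0, 0, 10],
  [0.0004, 0.0003, 0, 0.14, 0, 0, 10],
  [0.0004, 0.0004, 0, 0.175, 0, 0, 10],
  [0.0004, 0.0005, 0, 0.21, 0, 0, 10],
  [0.0004, 0.0005, 0.0001, 0.245, 0, 0, 10],
  [0.0004, 0.0006, 0.0001, 0.28, 0, 0, 10],
  [0.0004, 0.0007, 0.0001, 0.315, 0, 0, 10],
  [0.0004, 0.0007, 0.0001, 0.35, 0, 0, 10],
])

```text
time: 11.25
tool_pos: [0.5496, -0.2206, 0.27]
tcp_rot: [0.086, 1.568, -0.086]
wrist_force: [0.8, 1.4, -2.1]
width: 0.268
```

```bash
python3 st.py
```

```text
11.25 q [-0.424  0.086  1.74   0.     1.314 -1.885] p [ 0.54957 -0.22061  0.26996] yaw -6.28 tilt [ 0.001  -0.0004] F [ 0.79  1.37 -2.14] Tq [ 0.492 -0.232  0.212]
tq6 -0.1216 screw-from-TCP in tool y,z: [-0.0009  0.0017]
```

jog_arm([
  [0.0004, 0.0002, 0, 0.035, 0, 0, 10],
  [0.0004, 0.0004, 0, 0.07, 0, 0, 10],
  [0.0004, 0.0005, 0, 0.105, 0, 0, 10],
  [0.0004, 0.0006, 0, 0.14, 0, 0, 10],
])

```text
time: 11.65
tool_pos: [0.5498, -0.2201, 0.27]
tcp_rot: [0.196, 1.56, -0.197]
wrist_force: [0.6, 0.7, -2.6]
width: 0.265
```

```bash
python3 st.py
```

```text
11.65 q [-0.423  0.085  1.741 -0.     1.314 -1.743] p [ 0.54979 -0.22007  0.27   ] yaw -14.34 tilt [ 0.0015 -0.0009] F [ 0.61  0.68 -2.61] Tq [ 0.243 -0.167  0.312]
tq6 -0.1276 screw-from-TCP in tool y,z: [-0.0012  0.0018]
```

jog_arm([
  [0.0003, 0, 0, 0.015, 0, 0, 10],
  [0.0003, 0.0001, 0, 0.03, 0, 0, 10],
])

```text
time: 11.85
tool_pos: [0.5499, -0.22, 0.27]
tcp_rot: [0.219, 1.558, -0.221]
wrist_force: [0.1, 0.7, -2.1]
width: 0.267
```

```bash
python3 st.py
```

```text
11.85 q [-0.423  0.085  1.741 -0.     1.314 -1.713] p [ 0.54985 -0.22001  0.26998] yaw -16.07 tilt [ 0.0017 -0.0011] F [ 0.08  0.72 -2.12] Tq [ 0.225 -0.039  0.247]
tq6 0.0809 screw-from-TCP in tool y,z: [-0.0013  0.0018]
```

jog_arm([
  [0.0003, 0, 0, 0.015, 0, 0, 10],
  [0.0003, 0.0001, 0, 0.03, 0, 0, 10],
])

```text
time: 12.05
tool_pos: [0.5499, -0.2199, 0.27]
tcp_rot: [0.244, 1.555, -0.245]
wrist_force: [-0.3, 1.1, -0.5]
width: 0.259
```

```bash
python3 st.py
```

```text
12.05 q [-0.422  0.085  1.741 -0.     1.313 -1.682] p [ 0.54989 -0.21993  0.26997] yaw -17.84 tilt [ 0.0019 -0.0012] F [-0.32  1.13 -0.53] Tq [ 0.231 -0.032  0.26 ]
tq6 0.0668 screw-from-TCP in tool y,z: [-0.0013  0.0018]
```

```bash
cat > av.py <<'E'
from h import *
T=[];F=[]
for i in range(4):
    s=monitor.read_state();T.append(s['torque']);F.append(s['wrist_force']);imaging.read_camera('top')
M=R.from_rotvec(s['tcp_rot']).as_matrix()
print(s['time'],'p',s['tool_pos'].round(5),'yaw',np.degrees(np.arctan2(M[1,2],M[0,2])).round(2),'F',np.mean(F,0).round(2),'Tq',np.mean(T,0).round(3),'tz',np.array(T)[:,2].round(3))
E
python3 av.py
```

```text
12.2 p [ 0.54991 -0.21995  0.26997] yaw -17.8 F [-0.13  1.44 -0.44] Tq [0.292 0.016 0.219] tz [0.26  0.209 0.239 0.167]
```

jog_arm([
  [0.0004, 0, 0, 0.015, 0, 0, 10],
  [0.0004, 0.0001, 0, 0.03, 0, 0, 10],
])

```text
time: 12.45
tool_pos: [0.55, -0.2199, 0.27]
tcp_rot: [0.267, 1.552, -0.269]
wrist_force: [-0.8, 1.1, 0.6]
width: 0.263
```

```bash
python3 av.py
```

```text
12.6 p [ 0.55004 -0.21992  0.26998] yaw -19.52 F [-0.52  1.46  1.02] Tq [0.352 0.16  0.187] tz [0.196 0.193 0.193 0.167]
```

jog_arm([
  [0.0003, 0, 0, 0.015, 0, 0, 10],
  [0.0003, 0.0001, 0, 0.03, 0, 0, 10],
])

```text
time: 12.85
tool_pos: [0.5501, -0.2198, 0.27]
tcp_rot: [0.291, 1.548, -0.292]
wrist_force: [-0.6, 0.5, 2.3]
width: 0.264
```

```bash
python3 av.py
```

```text
13.0 p [ 0.55013 -0.21984  0.26995] yaw -21.24 F [-1.08  1.48  2.91] Tq [0.377 0.252 0.205] tz [0.236 0.234 0.199 0.15 ]
```

jog_arm([
  [-0.0004, 0, 0, 0, 0, 0, 10],
  [-0.0004, 0.0001, 0, 0.015, 0, 0, 10],
  [-0.0004, 0.0002, -0.0001, 0.03, 0, 0, 10],
], force=24)

```text
time: 13.35
tool_pos: [0.5501, -0.2197, 0.27]
tcp_rot: [0.314, 1.545, -0.316]
wrist_force: [-0.7, 0.9, 0.2]
width: 0.265
```

```bash
python3 av.py
```

```text
13.5 p [ 0.55004 -0.21968  0.26997] yaw -22.96 F [-0.53  0.7   0.11] Tq [0.224 0.072 0.163] tz [0.178 0.211 0.205 0.059]
```

jog_arm([
  [0.0001, 0, 0, 0.01, 0, 0, 10],
  [0.0001, 0.0001, -0.0001, 0.02, 0, 0, 10],
  [0.0001, 0.0001, -0.0001, 0.03, 0, 0, 10],
])

```text
time: 13.85
tool_pos: [0.5501, -0.2196, 0.27]
tcp_rot: [0.337, 1.541, -0.339]
wrist_force: [-0.5, 0.5, -0.1]
width: 0.267
```

```bash
python3 av.py
```

```text
14.0 p [ 0.55005 -0.2196   0.26995] yaw -24.68 F [-0.11  0.68  0.31] Tq [0.202 0.02  0.216] tz [0.195 0.25  0.249 0.17 ]
```

jog_arm([
  [0.0001, 0, 0, 0.01, 0, 0, 10],
  [0.0001, 0.0001, 0, 0.02, 0, 0, 10],
  [0.0001, 0.0001, 0, 0.03, 0, 0, 10],
])

```text
time: 14.35
tool_pos: [0.5501, -0.2195, 0.27]
tcp_rot: [0.361, 1.537, -0.363]
wrist_force: [-0.3, 1.8, 1.2]
width: 0.267
```

```bash
python3 av.py
```

```text
14.5 p [ 0.55012 -0.21953  0.26996] yaw -26.4 F [-0.26  1.24  1.28] Tq [0.204 0.066 0.207] tz [0.224 0.224 0.197 0.184]
```

jog_arm([
  [0, 0.0001, 0, 0.01, 0, 0, 10],
  [0, 0.0001, 0, 0.02, 0, 0, 10],
  [0, 0.0002, 0, 0.03, 0, 0, 10],
])

```text
time: 14.85
tool_pos: [0.5502, -0.2194, 0.27]
tcp_rot: [0.384, 1.533, -0.386]
wrist_force: [-0.7, -0.6, 0.2]
width: 0.267
```

```bash
python3 av.py
```

```text
15.0 p [ 0.55021 -0.21939  0.26995] yaw -28.12 F [-0.3   0.12  0.99] Tq [0.119 0.061 0.218] tz [0.259 0.234 0.225 0.154]
```

jog_arm([
  [0, 0.0001, 0, 0.01, 0, 0, 10],
  [0, 0.0001, 0, 0.02, 0, 0, 10],
  [0, 0.0001, 0, 0.03, 0, 0, 10],
])

```text
time: 15.35
tool_pos: [0.5502, -0.2193, 0.27]
tcp_rot: [0.408, 1.529, -0.41]
wrist_force: [-0.3, 0.3, 1.1]
width: 0.265
```

```bash
python3 av.py
```

```text
15.5 p [ 0.55023 -0.21933  0.26994] yaw -29.85 F [-0.19  0.52  0.77] Tq [0.135 0.077 0.192] tz [0.209 0.214 0.2   0.147]
```

jog_arm([
  [0, 0.0001, 0, 0.01, 0, 0, 10],
  [0, 0.0001, 0, 0.02, 0, 0, 10],
  [0, 0.0001, 0, 0.03, 0, 0, 10],
])

```text
time: 15.85
tool_pos: [0.5503, -0.2193, 0.27]
tcp_rot: [0.431, 1.524, -0.433]
wrist_force: [-0.4, 0.3, 0.7]
width: 0.26
```

```bash
python3 av.py
```

```text
16.0 p [ 0.55029 -0.21925  0.26997] yaw -31.57 F [-0.33  0.39  1.03] Tq [0.118 0.098 0.204] tz [0.21  0.213 0.164 0.229]
```

jog_arm([
  [0, 0.0001, 0, 0.01, 0, 0, 10],
  [0, 0.0001, 0, 0.02, 0, 0, 10],
  [0, 0.0001, 0, 0.03, 0, 0, 10],
])

```text
time: 16.35
tool_pos: [0.5504, -0.2191, 0.2699]
tcp_rot: [0.455, 1.519, -0.456]
wrist_force: [0.0, 0.4, 0.4]
width: 0.267
```

```bash
python3 av.py
```

```text
16.5 p [ 0.55036 -0.21919  0.26993] yaw -33.29 F [-0.45  0.05  1.05] Tq [0.043 0.088 0.178] tz [0.17  0.184 0.171 0.187]
```

jog_arm([
  [0, 0.0001, 0, 0.01, 0, 0, 10],
  [0, 0.0001, 0, 0.02, 0, 0, 10],
  [0, 0.0001, 0, 0.03, 0, 0, 10],
])

```text
time: 16.85
tool_pos: [0.5504, -0.2191, 0.2699]
tcp_rot: [0.478, 1.514, -0.479]
wrist_force: [-0.1, 0.0, 0.4]
width: 0.268
```

```bash
python3 av.py
```

```text
17.0 p [ 0.55044 -0.2191   0.26997] yaw -35.0 F [-0.16  0.2   0.57] Tq [0.056 0.069 0.35 ] tz [0.365 0.335 0.334 0.365]
```

The moment rose from about 0.2 to 0.35 N m on this step, so the screw is firm. I'll take the load off within the socket play and withdraw.

jog_arm([
  [-0.0003, 0, 0, -0.01, 0, 0, 10],
  [-0.0005, 0, 0, -0.03, 0, 0, 10],
  [-0.0005, 0, 0, -0.045, 0, 0, 10],
  [-0.0005, 0, 0, -0.045, 0, 0, 10],
])

```text
time: 17.45
tool_pos: [0.5503, -0.2191, 0.27]
tcp_rot: [0.442, 1.522, -0.444]
wrist_force: [0.8, 0.1, -3.0]
width: 0.262
```

```bash
python3 av.py
```

```text
17.6 p [ 0.55027 -0.21908  0.27   ] yaw -32.42 F [ 0.65 -0.27 -2.7 ] Tq [-0.126 -0.054  0.014] tz [-0.011  0.027  0.005  0.035]
```

jog_arm([
  [0, 0, 0, 0, 0, 0, 10],
  [0, 0, 0, 0, 0, 0, 10],
  [-0.003, 0, 0, 0, 0, 0, 10],
  [-0.006, 0, 0, 0, 0, 0, 10],
  [-0.009, 0, 0, 0, 0, 0, 10],
  [-0.012, 0, 0, 0, 0, 0, 10],
  [-0.015, 0, 0, 0, 0, 0, 10],
  [-0.025, 0, 0, 0, 0, 0, 10],
  [-0.045, 0, 0, 0, 0, 0, 10],
  [-0.055, 0, 0, 0, 0, 0, 10],
  [-0.055, 0, 0, 0, 0, 0, 10],
], force=80)

```text
time: 18.75
tool_pos: [0.5514, -0.2195, 0.3284]
tcp_rot: [0.442, 1.517, -0.444]
wrist_force: [-0.0, -0.5, -5.1]
width: 0.264
```

```bash
python3 av.py; python3 - <<'E'
from h import *
s=monitor.read_state();M=R.from_rotvec(s['tcp_rot']).as_matrix();print(M.round(4),s['q'].round(3),s['width'])
Mt=np.c_[[0,0,-1],[-.1245,.9922,0],[.9922,.1245,0]]
print('turn to yaw 7.15 upright (tool axes):',R.from_matrix(M.T@Mt).as_rotvec().round(4))
print('shift to grasp pose xy same z:',(M.T@(np.array([.54204,.20505,s['tool_pos'][2]])-s['tool_pos'])).round(4))
E
```

```text
18.9 p [ 0.54981 -0.21882  0.32444] yaw -32.43 F [-0.06  0.08 -5.18] Tq [0.031 0.022 0.021] tz [ 0.058 -0.026  0.056 -0.004]
[[ 4.000e-04  5.362e-01  8.441e-01]
 [-1.000e-03  8.441e-01 -5.362e-01]
 [-1.000e+00 -6.000e-04  8.000e-04]] [-4.200e-01  6.200e-02  1.668e+00 -1.000e-03  1.411e+00 -1.425e+00] 0.2646565711640892
turn to yaw 7.15 upright (tool axes): [-6.907e-01  6.000e-04  9.000e-04]
shift to grasp pose xy same z: [-0.0004  0.3537 -0.2336]
```

jog_arm([
  [0, 0.012, -0.008, -0.03, 0, 0, 10],
  [0, 0.036, -0.024, -0.09, 0, 0, 10],
  [0, 0.07, -0.046, -0.16, 0, 0, 10],
  [0, 0.104, -0.069, -0.23, 0, 0, 10],
  [0, 0.138, -0.091, -0.3, 0, 0, 10],
  [0, 0.172, -0.114, -0.37, 0, 0, 10],
  [0, 0.206, -0.136, -0.44, 0, 0, 10],
  [0, 0.24, -0.159, -0.51, 0, 0, 10],
  [0, 0.274, -0.181, -0.57, 0, 0, 10],
  [0, 0.308, -0.203, -0.63, 0, 0, 10],
  [0, 0.335, -0.221, -0.67, 0, 0, 10],
  [0, 0.35, -0.231, -0.69, 0, 0, 10],
  [0, 0.354, -0.2336, -0.6907, 0.0006, 0.0009, 10],
  [0, 0.354, -0.2336, -0.6907, 0.0006, 0.0009, 10],
  [0, 0.354, -0.2336, -0.6907, 0.0006, 0.0009, 10],
])

```text
time: 20.45
tool_pos: [0.5419, 0.2047, 0.3231]
tcp_rot: [-0.099, 1.569, 0.097]
wrist_force: [-0.4, 0.6, -4.1]
width: 0.263
```

```bash
python3 - <<'E'
from h import *
s=monitor.read_state();M=R.from_rotvec(s['tcp_rot']).as_matrix();print(s['time'],s['tool_pos'],M.round(4),s['wrist_force'])
im=imaging.read_camera('wrist');cv2.imwrite('pics/w3.png',im)
for n in('w2','w3'):
    g=cv2.imread(f'pics/{n}.png',0);print(n,list(g[160:184,281]),'row200',[(i+230,int(g[200,i+230])) for i in range(12,32)],[(i,int(g[200,i])) for i in range(300,322)])
Mt=np.c_[[0,0,-1],[-.1245,.9922,0],[.9922,.1245,0]]
print('turn',R.from_matrix(M.T@Mt).as_rotvec().round(4),'shift',(M.T@(np.array([.54204,.20505,s['tool_pos'][2]])-s['tool_pos'])).round(4))
cv2.imwrite('pics/w3c.png',cv2.resize(im[60:300,140:460],(800,600)))
E
```

```text
20.45 [0.5419193  0.20465499 0.32310927] [[-7.000e-04 -1.243e-01  9.922e-01]
 [-9.000e-04  9.922e-01  1.243e-01]
 [-1.000e+00 -8.000e-04 -8.000e-04]] [-0.36357196  0.5596851  -4.10807655]
w2 [np.uint8(174), np.uint8(171), np.uint8(171), np.uint8(174), np.uint8(185), np.uint8(196), np.uint8(197), np.uint8(191), np.uint8(169), np.uint8(132), np.uint8(117), np.uint8(107), np.uint8(80), np.uint8(44), np.uint8(22), np.uint8(24), np.uint8(23), np.uint8(23), np.uint8(25), np.uint8(25), np.uint8(24), np.uint8(27), np.uint8(27), np.uint8(32)] row200 [(242, 133), (243, 133), (244, 133), (245, 133), (246, 132), (247, 133), (248, 129), (249, 110), (250, 73), (251, 41), (252, 32), (253, 34), (254, 37), (255, 40), (256, 44), (257, 47), (258, 50), (259, 52), (260, 56), (261, 59)] [(300, 56), (301, 53), (302, 50), (303, 48), (304, 46), (305, 42), (306, 40), (307, 37), (308, 34), (309, 34), (310, 32), (311, 62), (312, 125), (313, 183), (314, 202), (315, 207), (316, 207), (317, 207), (318, 206), (319, 207), (320, 206), (321, 207)]
w3 [np.uint8(76), np.uint8(69), np.uint8(68), np.uint8(70), np.uint8(70), np.uint8(70), np.uint8(71), np.uint8(71), np.uint8(70), np.uint8(69), np.uint8(68), np.uint8(63), np.uint8(49), np.uint8(28), np.uint8(19), np.uint8(20), np.uint8(19), np.uint8(18), np.uint8(19), np.uint8(21), np.uint8(20), np.uint8(20), np.uint8(21), np.uint8(25)] row200 [(242, 133), (243, 134), (244, 140), (245, 157), (246, 167), (247, 164), (248, 151), (249, 139), (250, 101), (251, 53), (252, 29), (253, 31), (254, 33), (255, 36), (256, 38), (257, 41), (258, 44), (259, 47), (260, 50), (261, 51)] [(300, 26), (301, 25), (302, 28), (303, 25), (304, 25), (305, 26), (306, 25), (307, 22), (308, 25), (309, 23), (310, 22), (311, 41), (312, 79), (313, 116), (314, 131), (315, 133), (316, 134), (317, 133), (318, 133), (319, 133), (320, 134), (321, 133)]
turn [-0.0002 -0.0008  0.0008] shift [-0.      0.0004  0.0002]
```

View pics/w3c.png

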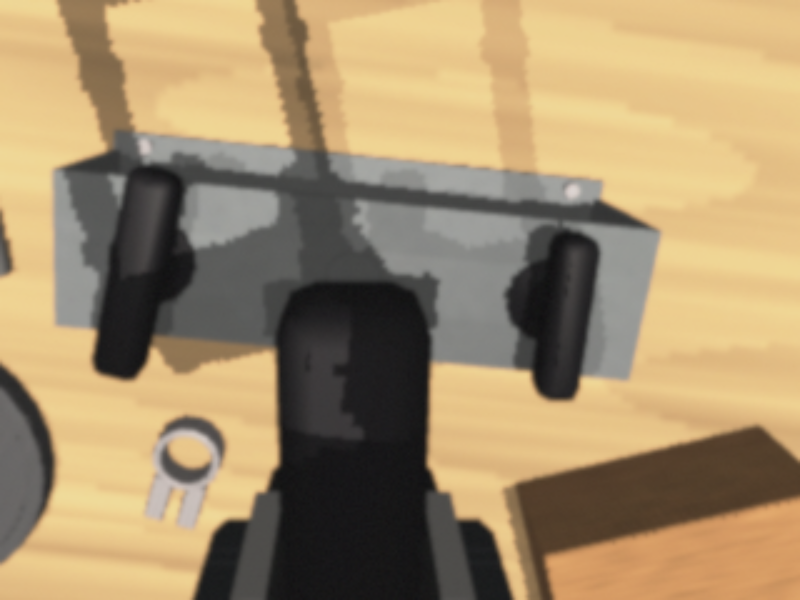

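The key sits in the grip exactly as before: the bar-end row (172.5) and both edges match the earlier picture. The stand and the other two keys are undisturbed, so I'll lower to just above the hole.

jog_arm([
  [0.02, 0.0004, 0.0002, 0, -0.0008, 0.0008, 10],
  [0.05, 0.0004, 0.0002, 0, -0.0008, 0.0008, 10],
  [0.08, 0.0004, 0.0002, 0, -0.0008, 0.0008, 10],
  [0.105, 0.0004, 0.0002, 0, -0.0008, 0.0008, 10],
  [0.117, 0.0004, 0.0002, 0, -0.0008, 0.0008, 10],
  [0.12, 0.0004, 0.0002, 0, -0.0008, 0.0008, 10],
  [0.12, 0.0004, 0.0002, 0, -0.0008, 0.0008, 10],
  [0.12, 0.0004, 0.0002, 0, -0.0008, 0.0008, 10],
])

```text
time: 21.3
tool_pos: [0.5435, 0.2048, 0.2052]
tcp_rot: [-0.096, 1.565, 0.098]
wrist_force: [-0.7, -0.6, -4.4]
width: 0.261
```

```bash
cat > sh.py <<'E'
from h import *
s=monitor.read_state();M=R.from_rotvec(s['tcp_rot']).as_matrix();print(s['time'],s['tool_pos'],s['wrist_force'],s['torque'].round(3))
Mt=np.c_[[0,0,-1],[-.1245,.9922,0],[.9922,.1245,0]]
print('turn',R.from_matrix(M.T@Mt).as_rotvec().round(4),'shift',(M.T@(np.array([.54204,.20505,.1161])-s['tool_pos'])).round(4))
E
python3 sh.py
```

```text
21.3 [0.5435058  0.20484362 0.20524861] [-0.66006666 -0.57960639 -4.40127937] [ 0.01  -0.023  0.003]
turn [-0.0014  0.0035 -0.0008] shift [ 0.0891  0.0003 -0.0017]
```

jog_arm([
  [0.003, 0.0003, -0.0012, -0.0014, 0.0025, 0, 10],
  [0.003, 0.0003, -0.0012, -0.0014, 0.0025, 0, 10],
  [0.003, 0.0003, -0.0012, -0.0014, 0.0025, 0, 10],
  [0.003, 0.0003, -0.0012, -0.0014, 0.0025, 0, 10],
])

```text
time: 21.7
tool_pos: [0.5424, 0.2051, 0.2026]
tcp_rot: [-0.097, 1.567, 0.099]
wrist_force: [0.7, -0.6, -5.3]
width: 0.261
```

```bash
python3 sh.py
```

```text
21.7 [0.54236645 0.20508493 0.20255056] [ 0.66211812 -0.58811739 -5.281125  ] [ 0.002  0.018 -0.04 ]
turn [ 0.0002  0.0014 -0.0008] shift [ 0.0865 -0.0001 -0.0004]
```

jog_arm([
  [0.004, 0, -0.0003, 0, 0.0012, 0, 10],
  [0.008, 0, -0.0003, 0, 0.0012, 0, 10],
  [0.011, 0, -0.0003, 0, 0.0012, 0, 10],
  [0.014, 0, -0.0003, 0, 0.0012, 0, 10],
  [0.017, 0, -0.0003, 0, 0.0012, 0, 10],
])

```text
time: 22.2
tool_pos: [0.542, 0.2051, 0.1851]
tcp_rot: [-0.098, 1.569, 0.099]
wrist_force: [-0.4, 0.2, -4.7]
width: 0.266
```

```bash
python3 sh.py
```

```text
22.2 [0.54197707 0.20505688 0.18509893] [-0.39514603  0.20324441 -4.6809395 ] [-0.009  0.062 -0.051]
turn [ 0.0002 -0.0002 -0.0008] shift [ 0.069  -0.0001  0.0001]
```

Inside the hole with no contact. I'll continue down.

jog_arm([
  [0.01, 0, 0, 0, 0, 0, 10],
  [0.02, 0, 0, 0, 0, 0, 10],
  [0.03, 0, 0, 0, 0, 0, 10],
  [0.04, 0, 0, 0, 0, 0, 10],
  [0.05, 0, 0, 0, 0, 0, 10],
  [0.058, 0, 0, 0, 0, 0, 10],
  [0.062, 0, 0, 0, 0, 0, 10],
  [0.065, 0, 0, 0, 0, 0, 10],
  [0.065, 0, 0, 0, 0, 0, 10],
  [0.065, 0, 0, 0, 0, 0, 10],
])

```text
time: 23.2
tool_pos: [0.5423, 0.2052, 0.1205]
tcp_rot: [-0.097, 1.568, 0.099]
wrist_force: [-0.2, 0.1, -4.9]
width: 0.265
```

```bash
python3 sh.py
```

```text
23.2 [0.54232943 0.20522773 0.12050551] [-0.19050866  0.09902983 -4.8817162 ] [ 0.033  0.021 -0.005]
turn [ 0.0002  0.0006 -0.0009] shift [ 0.0044 -0.0001 -0.0003]
```

jog_arm([
  [0.0015, 0, -0.0002, 0, 0, 0, 10],
  [0.003, 0, -0.0002, 0, 0, 0, 10],
  [0.004, 0, -0.0002, 0, 0, 0, 10],
  [0.0045, 0, -0.0002, 0, 0, 0, 10],
  [0.0045, 0, -0.0002, 0, 0, 0, 10],
  [0.0045, 0, -0.0002, 0, 0, 0, 10],
])

```text
time: 23.8
tool_pos: [0.5421, 0.2052, 0.1161]
tcp_rot: [-0.097, 1.568, 0.099]
wrist_force: [-0.2, 0.2, -4.5]
width: 0.26
```

```bash
python3 sh.py
```

```text
23.8 [0.54213312 0.20519607 0.11610061] [-0.15753624  0.23006206 -4.53806582] [-0.062  0.064  0.04 ]
turn [ 0.0002  0.0006 -0.0009] shift [ 0.     -0.0001 -0.0001]
```

jog_arm([
  [0.0003, 0, 0, 0, 0, 0, 10],
  [0.0006, 0, 0, 0, 0, 0, 10],
  [0.0006, 0, 0, 0, 0, 0, 10],
  [0.0006, 0, 0, 0, 0, 0, 10],
])

```text
time: 24.2
tool_pos: [0.5421, 0.2052, 0.116]
tcp_rot: [-0.097, 1.568, 0.099]
wrist_force: [-2.8, -1.8, 1.9]
width: 0.265
```

```bash
python3 sh.py
```

```text
24.2 [0.54214882 0.20521753 0.11604508] [-2.7620183  -1.78421924  1.90110815] [-0.099  0.548  0.007]
turn [ 0.0002  0.0007 -0.0009] shift [-0.0001 -0.0002 -0.0001]
```

On its collar: the force swung from −4.5 to +1.9 N. I'll release and rise.

jog_arm([
  [0, 0, 0, 0, 0, 0, 32],
  [0, 0, 0, 0, 0, 0, 40],
  [0, 0, 0, 0, 0, 0, 55],
  [0, 0, 0, 0, 0, 0, 70],
  [0, 0, 0, 0, 0, 0, 70],
  [0, 0, 0, 0, 0, 0, 70],
  [-0.01, 0, 0, 0, 0, 0, 70],
  [-0.03, 0, 0, 0, 0, 0, 70],
  [-0.06, 0, 0, 0, 0, 0, 70],
  [-0.1, 0, 0, 0, 0, 0, 70],
  [-0.14, 0, 0, 0, 0, 0, 70],
  [-0.17, 0, 0, 0, 0, 0, 70],
  [-0.17, 0, 0, 0, 0, 0, 70],
  [-0.17, 0, 0, 0, 0, 0, 70],
])

```text
time: 25.6
tool_pos: [0.5426, 0.2052, 0.2878]
tcp_rot: [-0.097, 1.565, 0.1]
wrist_force: [0.6, -0.1, -1.2]
width: 0.705
```

```bash
python3 sh.py; python3 -c "
from h import *
a=imaging.read_camera('wrist')[80:330,100:460];b=imaging.read_camera('scene')[220:400,200:460]
o=np.zeros((600,800,3),np.uint8);o[:300,:432]=cv2.resize(a,(432,300));o[300:,:433]=cv2.resize(b,(433,300))
cv2.imwrite('pics/f.png',o[:,:440])"
```

```text
25.6 [0.54258002 0.20520933 0.28777063] [ 0.62770663 -0.14559955 -1.23582148] [-0.017  0.037 -0.029]
turn [ 0.0003  0.0036 -0.0015] shift [ 0.1717 -0.0003 -0.0012]
```

View pics/f.png

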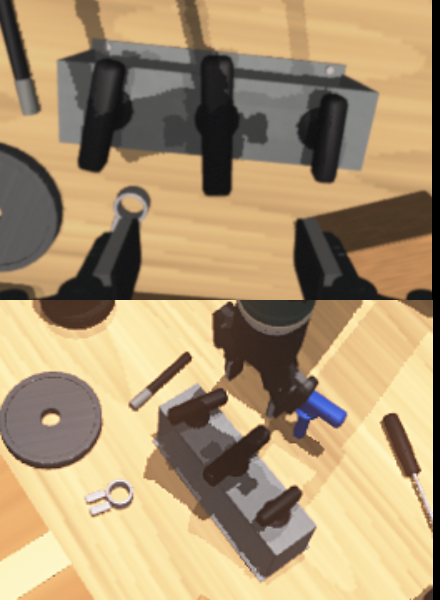

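The key is upright in its middle hole, down on its collar, and the gripper is open and clear of it. The other keys and the bystanders are where they were.

```bash
python3 -c "
from workcell import finish_job
print(finish_job())"
```

```text
the job is handed in; nothing more can be done
None
```

The screw is tightened and the largest key, the middle one on the stand, is back in its hole. I handed the job in at about 25.7 s of the 72 s allowed.

- **Finding the flats:** with about 2 N of push the key stopped roughly 3 mm in. It dropped onto the flats after about 4° clockwise.
- **Seating:** it reached the socket floor at the expected 12 mm before I began tightening.
- **Tightening:** turning took about 0.2 N m over roughly 49°, including the play. It then rose to 0.35 N m, where I stopped and unloaded the key within the socket play.
- **Returning the key:** the key had not shifted in the grip, and it went down on its collar with light contact. The final pictures show it upright, with the gripper clear and the other keys, the blue look-alike and the bystanders nearby unmoved.

The screw angle is not measured directly; "tight" rests on that rise in moment. The moment was read only after each 0.03 rad step, so a brief peak within the last step could have gone unseen. The sixth joint's torque reading did not follow the wrist moment and I ignored it. I did not look at the screw or the dumbbell again after withdrawing the key.

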